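# Find the unlatched cover of the outlet box and tip it open

## Task

One of the four identical covers on the grey outlet box has been left unlatched. Press the ribbed strips at the covers' near edges with the shut fingertips, one after another, until you find the cover that rocks, then push that cover's strip down until it is tipped wide open, as far as it goes, and take the hand away. Pick nothing up, and leave the loose tools, tapes, pen and cap round the box where they are.

Things in the scene. Friction and masses are not known exactly. Their poses are not given: they have to be found in the camera images.
- box_top (a point): Grey steel outlet box fixed on the bench, 108 mm deep (x) x 292 mm long (y) x 80 mm high; its top is filled by a row of four covers, each 86 mm (x) by 60 mm (y), 5 mm thick, flush, 68 mm apart. The point is the centre of its top face, 80 mm above the bench. Its x axis points from its near long side to its far long side, its y axis along the row of covers (left).
- cover_1_strip (a point): Centre of the black ribbed press strip (26 x 50 mm), upper surface, on the leftmost (+y end of the row) of four identical aluminium covers; 80 mm above the bench when shut, moves with the cover. The cover's pivot (along the row) lies 38 mm beyond this point, its near edge 18 mm this side of it, the box's near wall 2 mm further. Pressed down, the near edge tips into the box; the far edge rises up to 25 mm.
- cover_1 (a joint): Tip angle of the leftmost (+y end of the row) cover, rad: 0 shut and level, growing as its near edge goes down, 1.0 at its stop. Latched (three of the four), it gives under 0.1 (3 mm) and is then firm; unlatched, it tips under about 3 N on the strip and stays wherever it is left (stiff pivot, no spring). Which one is unlatched varies and cannot be seen.
- cover_2_strip (a point): Centre of the black ribbed press strip (26 x 50 mm), upper surface, on the second from the left of four identical aluminium covers; 80 mm above the bench when shut, moves with the cover. The cover's pivot (along the row) lies 38 mm beyond this point, its near edge 18 mm this side of it, the box's near wall 2 mm further. Pressed down, the near edge tips into the box; the far edge rises up to 25 mm.
- cover_2 (a joint): Tip angle of the second from the left cover, rad: 0 shut and level, growing as its near edge goes down, 1.0 at its stop. Latched (three of the four), it gives under 0.1 (3 mm) and is then firm; unlatched, it tips under about 3 N on the strip and stays wherever it is left (stiff pivot, no spring). Which one is unlatched varies and cannot be seen.
- cover_3_strip (a point): Centre of the black ribbed press strip (26 x 50 mm), upper surface, on the third from the left of four identical aluminium covers; 80 mm above the bench when shut, moves with the cover. The cover's pivot (along the row) lies 38 mm beyond this point, its near edge 18 mm this side of it, the box's near wall 2 mm further. Pressed down, the near edge tips into the box; the far edge rises up to 25 mm.
- cover_3 (a joint): Tip angle of the third from the left cover, rad: 0 shut and level, growing as its near edge goes down, 1.0 at its stop. Latched (three of the four), it gives under 0.1 (3 mm) and is then firm; unlatched, it tips under about 3 N on the strip and stays wherever it is left (stiff pivot, no spring). Which one is unlatched varies and cannot be seen.
- cover_4_strip (a point): Centre of the black ribbed press strip (26 x 50 mm), upper surface, on the rightmost of four identical aluminium covers; 80 mm above the bench when shut, moves with the cover. The cover's pivot (along the row) lies 38 mm beyond this point, its near edge 18 mm this side of it, the box's near wall 2 mm further. Pressed down, the near edge tips into the box; the far edge rises up to 25 mm.
- cover_4 (a joint): Tip angle of the rightmost cover, rad: 0 shut and level, growing as its near edge goes down, 1.0 at its stop. Latched (three of the four), it gives under 0.1 (3 mm) and is then firm; unlatched, it tips under about 3 N on the strip and stays wherever it is left (stiff pivot, no spring). Which one is unlatched varies and cannot be seen.
- insul_tape: Roll of black tape, 59 mm across, 19 mm high, lying; origin at the centre of its underside. Loose bystander, to be left alone.
- driver_blue: Blue screwdriver lying along the far side of the box, 164 mm long, 21 mm high; origin at the centre of its underside. Loose bystander, to be left alone.
- red_tape: Red round tape case, 71 mm across, 30 mm high; origin at the centre of its underside. Loose bystander, to be left alone.
- lens_cap: Round black cap, 56 mm across, 36 mm high; origin at the centre of its underside. Loose bystander, to be left alone.
- marker: Red and white marker pen lying along the near side of the box, 135 mm long, 16 mm high; origin at the centre of its underside. Loose bystander, to be left alone.

How it is judged (in metres and radians):
On the way, in this order (a step that is already met when the one before it is completed fails the run):
1. a cover rocks under the pressing fingers (tipped more than 0.2 rad with the fingers on it) (((value of joint cover_1 above 0.2 rad and contact force between the fingers and cover_1 above 0.3 N) or (value of joint cover_2 above 0.2 rad and contact force between the fingers and cover_2 above 0.3 N) or (value of joint cover_3 above 0.2 rad and contact force between the fingers and cover_3 above 0.3 N) or (value of joint cover_4 above 0.2 rad and contact force between the fingers and cover_4 above 0.3 N))), for 0.05 s.
2. that cover is tipped wide open (more than 0.8 rad) (value of joint any of cover_1, cover_2, cover_3, cover_4 above 0.8 rad), for 0.2 s.
At the end, for the whole second after the job is handed in: The unlatched cover stays tipped open by more than 0.8 rad (its stop is at 1.0 rad) with all covers at rest (value of joint any of cover_1, cover_2, cover_3, cover_4 above 0.8 rad and velocity of joint cover_1 between -0.1 and 0.1 rad/s and velocity of joint cover_2 between -0.1 and 0.1 rad/s and velocity of joint cover_3 between -0.1 and 0.1 rad/s and velocity of joint cover_4 between -0.1 and 0.1 rad/s); the robot touches nothing.
It fails at once if the insul tape was moved by more than 30 mm or lifted (distance of insul_tape from where it was at the start of the episode above 0.03 m).
It fails at once if the driver blue was moved by more than 30 mm or lifted (distance of driver_blue from where it was at the start of the episode above 0.03 m).
It fails at once if the red tape was moved by more than 30 mm or lifted (distance of red_tape from where it was at the start of the episode above 0.03 m).
It fails at once if the lens cap was moved by more than 30 mm or lifted (distance of lens_cap from where it was at the start of the episode above 0.03 m).
It fails at once if the marker was moved by more than 30 mm or lifted (distance of marker from where it was at the start of the episode above 0.03 m).
It also fails if it takes over 45 s, if anything falls off the work surface, if the arm or the gripper's body presses on something with over 40 N, if the wrist force passes 120 N, or if a joint passes its speed limit or range.

## Robot

A 7-joint arm with a two-finger parallel gripper is mounted at the origin on a cart in front of the work surface, level with it; the furniture and walls round the work are solid. World frame = base frame: x ahead of the robot, y to its left, z up, the work surface at z = 0. Lengths are in mm, angles in rad, forces in N, time in s.
With the tool pointing down it reaches from about 400 to 875 mm from the base axis. Payload 4.4 kg.
Tool frame: the origin (TCP) lies midway between the tips of the shut fingers; the grasp point (between the pads) lies 19 mm behind it; z points along the fingers, y is the direction in which the jaws open and shut (so a half turn about z gives the same grasp; the last joint's range is limited). The gripper opens to 85 mm and grips with 20 to 120 N. Pads are 22 mm wide; open, the fingers measure 114 mm over their backs; the gripper's body (76 mm by 85 mm) begins 54 mm behind the grasp point. The pads swing forward as they close: fully open they stand 13 mm farther back than shut.
Start: joints at [-1.251, 0.628, 0.038, 1.517, -0.027, 0.996, -0.02], TCP at [244.572, 602.248, 208.913] pointing down, gripper open.
Joint ranges: [-3.06, 3.06], [-0.37, 2.12], [-1.25, 1.32], [0.18, 2.47], [-1.1, 4.24], [0.23, 1.98], [-2.94, 2.94]. Speed limits (rad/s): [2.57, 2.57, 3.14, 3.14, 3.14, 3.14, 3.14].

## Interface

Orientations are given as [roll, pitch, yaw] about the fixed x, y, z axes, in that order (R = Rz(yaw) Ry(pitch) Rx(roll)).
In Python, from cell import ctrl, vision gives the robot as it stands.
- The arm moves only by the tool play_rows, never from a script. Its arguments are lists of equal length, an entry for each row: "slide": the shift along the tool's x, y, z in mm, a list of three; "turn": the turn about the tool's z in rad; "fingers": the opening, from 0 (shut) to 1 (fully open). A call has 1 to 5 rows; each row is the pose to reach, as a shift and turn from the pose measured when the call began, along the tool's axes at that moment; what a row does not reach only later rows make up. A row lasts 1/8 s, in which the tool goes at most 62.5 mm and 10.7 degrees, less where a joint would pass 70% of its speed; a pose out of reach is approached as far as the arm can. A call with a gripper value outside its range is refused whole. The fingers move at their own pace and stop on an object; the grip force is fixed at half the most. Time passes only in rows, so rows that repeat a pose let the fingers close. It gives the time, the measured TCP pose, the force and the opening at its end, in the units of the state.
- ctrl.read_state(): the state, without advancing time (a new reading comes with each control period).
- vision.get_image(name): name is "scene" or "top" or "wrist"; returns (picture, depth): 384x512x3 uint8, blue, green, red; 384x512 float32, mm along the optical axis (not along the pixel's ray), 0 where there is no reading.
- vision.camera_params(name): a dict with "fx", "fy", "cx", "cy" (pixels), "position" and "rotation" of the camera in the world. Camera axes: x right, y up, looking along -z (the intrinsics and any distortion apply to the point x, -y, -z); pixel columns grow to the right and rows downward; lengths in mm; the calibration is good to about 2 mm. A picture is of the moment at which its call begins: read the wrist's pose just before it. camera_params takes no time and is no camera call; for the wrist camera it gives the pose at the moment of the call.
- ctrl.finish_job(): hands the job in, once; it reports no verdict.
The state is a dict: "clock": time; "qpos": joint angles; "qd": joint speeds; "tau": joint torques, N m; "eef_pos": TCP position; "tool_rot": TCP orientation; "force": force on the tool from outside, world axes, zero at the start; "torque": the same for the moment, N m; "width": finger opening in mm.
Only numpy, scipy, OpenCV 4.12 (cv2) and the standard library are available. Lean on these libraries where they do the work, as an engineer would, in place of code of your own. Each camera call takes 0.05 s, during which the arm holds its last target.

## Working session

There is one attempt and no reset: what is moved stays moved. The work goes in short steps, Python scripts to look and compute and a tool call to move; the robot and the scene stay as the last step left them, time stands still between calls to the robot, and variables do not carry over. Pictures are saved under pics/ and viewed, and the job is handed in when it is done.

Besides the shell and the picture viewer there is one more tool, called as name([rows], argument=value, ...), one row to a line, values as JSON. play_rows: Moves the arm, as the interface text tells. Its arguments: {"type":"object","properties":{"slide":{"type":"array"},"turn":{"type":"array"},"fingers":{"type":"array"}},"required":["slide","turn","fingers"]}

```bash
mkdir -p pics; python3 - <<'E'
from cell import ctrl, vision
import cv2
s=ctrl.read_state();print(s)
for n in ("scene","top"):
    p,d=vision.get_image(n);cv2.imwrite(f"pics/{n}0.png",p)
    import numpy as np; np.save(f"pics/{n}0.npy",d)
    print(n,vision.camera_params(n))
E
```

```text
{'clock': 0.0, 'qpos': array([-1.25082945,  0.62933087,  0.03844147,  1.51842898, -0.02700026,
        0.99631076, -0.02002381]), 'qd': array([-2.18343354e-03, -7.14193562e-05,  8.62145316e-04,  8.14960539e-04,
       -5.67100635e-04, -4.47305050e-04,  3.92014530e-04]), 'tau': array([-6.54337418e-04, -5.63398218e+01,  1.22545637e+00, -1.93438482e+01,
        1.08784102e-02,  1.05635799e-02,  2.00705671e-05]), 'eef_pos': array([244.28459626, 601.5876563 , 207.97953359]), 'tool_rot': array([-3.13963287e+00,  2.60608001e-05,  2.75580086e+00]), 'force': array([ 0.06039485, -0.8779975 ,  0.14043077]), 'torque': array([-0.06363858,  0.00184439, -0.00256986]), 'width': 85.41809450818201}
scene {'fx': 347.7127349638124, 'fy': 347.7127349638124, 'cx': 256.0474400929581, 'cy': 192.86368867476097, 'position': array([ 212.40205935, -264.93539811,  519.72372166]), 'rotation': array([ 1.02380085, -0.01167859, -0.56621893])}
top {'fx': 433.53724719751335, 'fy': 433.53724719751335, 'cx': 252.64788654784567, 'cy': 185.36289140912368, 'position': array([501.95043345, 371.21075787, 911.69694397]), 'rotation': array([ 0.09474079,  0.00749639, -1.58329206])}
```

View pics/scene0.png

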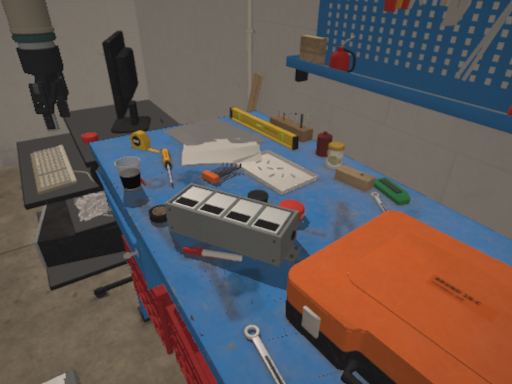

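View pics/top0.png

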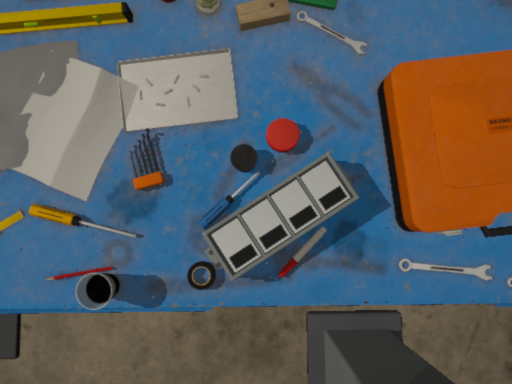

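The top picture shows the box at about (215–355, 155–275), with white covers and black strips on the near (lower) side. I'll enlarge it.

```bash
python3 - <<'E'
import cv2
p=cv2.imread("pics/top0.png")[140:290,185:375]
cv2.imwrite("pics/topc.png",cv2.resize(p,None,fx=4,fy=4,interpolation=cv2.INTER_CUBIC))
E
```

```text
(no output)
```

View pics/topc.png

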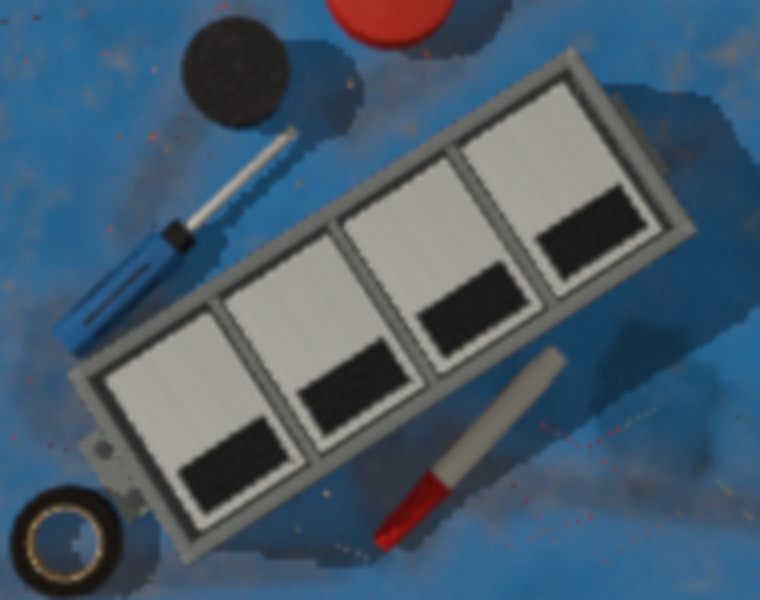

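Strip centres in the crop are about (236,467), (355,388), (474,311) and (594,233). The box's top corners are (68,373), (572,48), (697,230) and (188,563).

```bash
cat > h.py <<'E'
import numpy as np
from scipy.spatial.transform import Rotation as R
from cell import ctrl, vision
def proj(uv,z,name="top"):
    c=vision.camera_params(name)
    M=R.from_euler('xyz',c['rotation']).as_matrix()
    r=M@np.array([(uv[0]-c['cx'])/c['fx'],-(uv[1]-c['cy'])/c['fy'],-1])
    return c['position']+r*(z-c['position'][2])/r[2]
E
python3 - <<'E'
from h import *
d=np.load("pics/top0.npy")
c=vision.camera_params("top")
f=lambda p:(185+(p[0]-1.5)/4,140+(p[1]-1.5)/4)
S=[proj(f(p),80) for p in [(236,467),(355,388),(474,311),(594,233)]]
C=[proj(f(p),80) for p in [(68,373),(572,48),(697,230),(188,563)]]
for p in S+C: print(p.round(1))
print([np.linalg.norm(S[i+1]-S[i]).round(1) for i in range(3)],[np.linalg.norm(C[i]-C[i-1]).round(1) for i in range(4)])
M=R.from_euler('xyz',c['rotation']).as_matrix()
for p in [(236,467),(594,233),(200,350)]:
    u,v=f(p); D=d[int(round(v)),int(round(u))]
    print("depth pt",c['position']+D*(M@[(u-c['cx'])/c['fx'],-(v-c['cy'])/c['fy'],-1]))
cen=np.mean(C,0); y=(S[0]-S[3]);y/=np.linalg.norm(y); x=np.array([y[1],-y[0],0])
yaw=np.arctan2(x[1],x[0]);print("cen",cen,"yaw",yaw)
for i in range(4): print("from centre",cen+y*68*(1.5-i)-x*0, [(S[i]-cen)@x,(S[i]-cen)@y])
E
```

```text
[445.9 395.3  80. ]
[482.4 338.2  80. ]
[518.3 280.7  80. ]
[554.9 222.3  80. ]
[491.2 475.   80. ]
[644.8 230.3  80. ]
[555.7 172.9  80. ]
[401.4 418.4  80. ]
[np.float64(67.8), np.float64(67.7), np.float64(68.9)] [np.float64(106.2), np.float64(288.9), np.float64(106.0), np.float64(290.0)]
depth pt [445.90219236 395.27808506  79.7978156 ]
depth pt [554.84135464 222.47924372  80.88650895]
depth pt [501.38369599 411.90468072  79.58238178]
cen [523.28617598 324.15306845  80.        ] yaw 0.5622794944428897
from centre [468.90833077 410.44936009  80.        ] [np.float64(-27.5438061289612), np.float64(101.41719561938974)]
from centre [505.16022757 352.918499    80.        ] [np.float64(-27.061679079356793), np.float64(33.65591905114616)]
from centre [541.41212438 295.3876379   80.        ] [np.float64(-27.370668245374738), np.float64(-34.09070927621746)]
from centre [577.66402119 237.85677681  80.        ] [np.float64(-27.543806128961183), np.float64(-103.00726483687467)]
```

The measurements fit: strip spacing is 68 mm, height 80 mm and the box 290x106 mm. I'll press with the jaw axis along the row, and first move above strip 1.

```bash
cat >> h.py <<'E'
CEN=np.array([523.3,324.2]);YAW=0.562
BX=np.array([np.cos(YAW),np.sin(YAW)]);BY=np.array([-BX[1],BX[0]])
def go(bx,by,z):
    s=ctrl.read_state();M=R.from_euler('xyz',s['tool_rot']).as_matrix()
    t=np.r_[CEN+BX*bx+BY*by,z]
    d=(M.T@(t-s['eef_pos']))
    yaw=s['tool_rot'][2]; 
    turn=-((YAW+np.pi-yaw+np.pi)%(2*np.pi)-np.pi)
    print("slide",d.round(1),"turn",round(turn,3),"target",t.round(1))
def where():
    s=ctrl.read_state();p=s['eef_pos'];q=p[:2]-CEN
    print("t",round(s['clock'],2),"box xy",(q@BX).round(1),(q@BY).round(1),"z",p[2].round(1),"rot",s['tool_rot'].round(3),"F",s['force'].round(2),"w",round(s['width'],1))
E
python3 -c "
from h import *
where();go(-27.4,102,120)"
```

```text
t 0.1 box xy -88.2 383.4 z 208.1 rot [-3.14   0.     2.756] F [ 0.68  0.13 -0.19] w 85.3
slide [-264.  -114.7   88.3] turn -0.948 target [445.8 395.9 120. ]
```

play_rows([
  [-53,-23,0],
  [-106,-46,0],
  [-159,-69,10],
  [-212,-92,20],
  [-264,-115,40],
], turn=[-0.18,-0.36,-0.54,-0.72,-0.9], fingers=[0,0,0,0,0])

```text
clock: 0.72
eef_pos: [447.2, 394.6, 168.3]
tool_rot: [-3.141, 0.0, -2.621]
force: [0.9, 0.8, -0.1]
width: 0.2
```

```bash
python3 -c "
from h import *
where();go(-27.4,102,95)"
```

```text
t 0.72 box xy -26.9 100.1 z 168.3 rot [-3.141  0.    -2.621] F [ 0.93  0.85 -0.1 ] w 0.2
slide [ 0.6  1.9 73.3] turn -0.042 target [445.8 395.9  95. ]
```

play_rows([
  [0.6,2,40],
  [0.6,2,73],
  [0.6,2,80],
  [0.6,2,80],
], turn=[-0.04,-0.04,-0.04,-0.04], fingers=[0,0,0,0])

```text
clock: 1.23
eef_pos: [445.6, 396.3, 88.4]
tool_rot: [-3.141, -0.0, -2.581]
force: [0.6, -0.2, -0.3]
width: 0.3
```

```bash
python3 -c "
from h import *
import cv2
where();go(-27.4,102,95)
p,d=vision.get_image('wrist');cv2.imwrite('pics/w1.png',p)
p,d=vision.get_image('scene');cv2.imwrite('pics/s1.png',cv2.resize(p[150:290,130:330],None,fx=4,fy=4,interpolation=2))"
```

```text
t 1.23 box xy -27.3 102.4 z 88.4 rot [-3.141 -0.    -2.581] F [ 0.63 -0.2  -0.28] w 0.3
slide [ 0.1 -0.4 -6.6] turn -0.001 target [445.8 395.9  95. ]
```

View pics/w1.png

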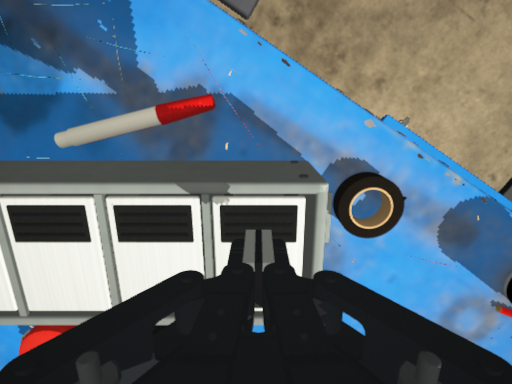

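View pics/s1.png

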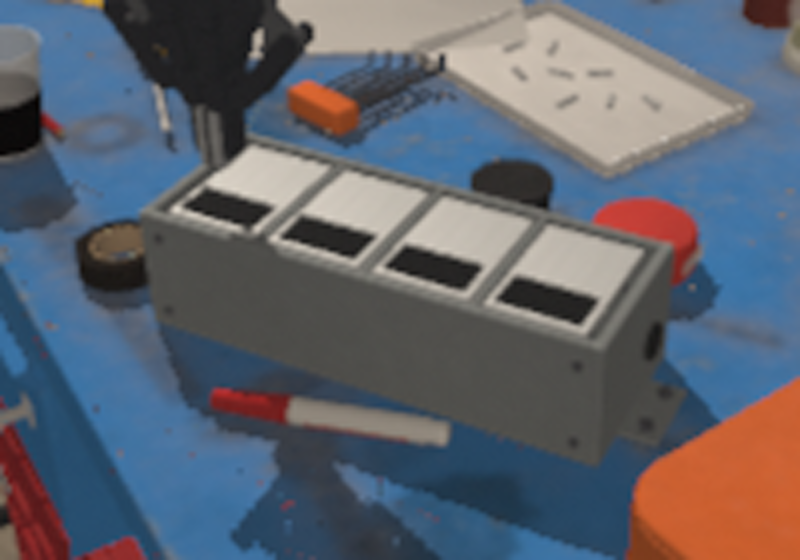

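The wrist picture shows the tips at (259,232), on strip 1's columns, but the scene crop seems to show them further back. I'll project the TCP and strip points into both views to check.

```bash
python3 -c "
from h import *
s=ctrl.read_state();M=R.from_euler('xyz',s['tool_rot']).as_matrix()
for n in ('wrist','scene'):
    c=vision.camera_params(n);Mc=R.from_euler('xyz',c['rotation']).as_matrix()
    def pr(P):
        q=Mc.T@(np.array(P)-c['position']);return np.array([c['cx']+c['fx']*q[0]/-q[2],c['cy']-c['fy']*q[1]/-q[2]]).round(1)
    S1=np.r_[CEN+BX*-27.4+BY*102,80]; S4=np.r_[CEN+BX*-27.4-BY*102,80]
    sc=lambda a:(a-[130,150])*4 if n=='scene' else a
    print(n,'tcp',sc(pr(s['eef_pos'])),'S1',sc(pr(S1)),'S4',sc(pr(S4)),'tcp+-11',sc(pr(s['eef_pos']+M[:,0]*11)),sc(pr(s['eef_pos']-M[:,0]*11)))
    print(c['position'])
"
```

```text
wrist tcp [259.2 228.5] S1 [258.1 221.1] S4 [-53.6 221. ] tcp+-11 [259.2 212. ] [259.1 244.6]
[384.80285373 357.68967106 254.89921344]
scene tcp [223.6 188.8] S1 [225.2 203.6] S4 [545.2 296. ] tcp+-11 [212.4 197.6] [234.8 179.6]
[ 212.40205935 -264.93539811  519.72372166]
```

```bash
python3 -c "
from h import *
import cv2
p=cv2.imread('pics/w1.png')[180:300,190:340];cv2.imwrite('pics/w1c.png',cv2.resize(p,None,fx=5,fy=5,interpolation=2))
p=cv2.imread('pics/s1.png')[60:280,120:320];cv2.imwrite('pics/s1c.png',cv2.resize(p,None,fx=2.7,fy=2.7,interpolation=2))
"
```

```text
(no output)
```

View pics/w1c.png

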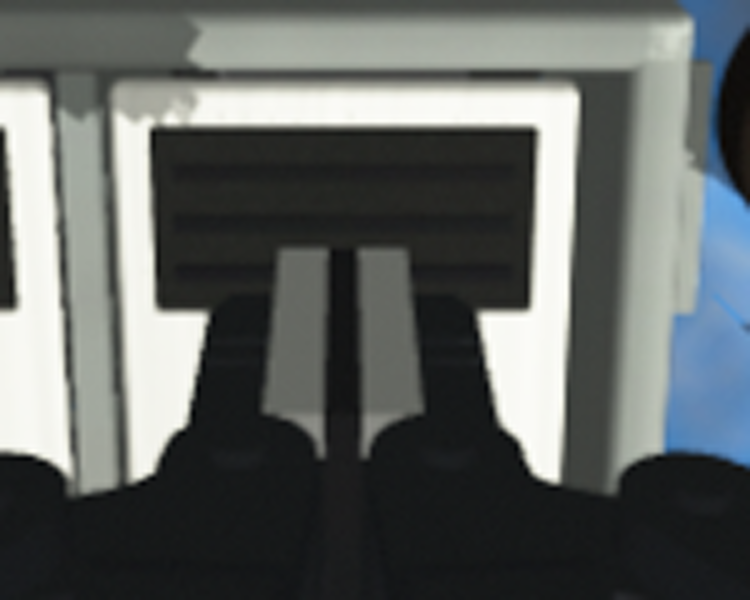

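View pics/s1c.png

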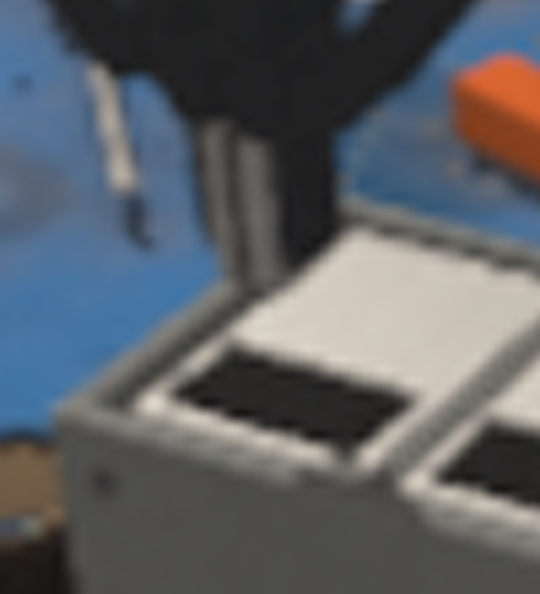

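The tips look about 20 mm higher than the TCP implies. I'll check them with depth.

```bash
python3 -c "
from h import *
where()
for n,pts in (('wrist',[(250,235),(250,231),(266,235),(266,245),(240,245),(280,245),(256,235),(230,225),(250,208)]),('scene',[(181,187),(184,188),(181,184),(185,184),(188,184),(191,184),(191,180),(189,187),(186,190),(186,201)])):
    c=vision.camera_params(n);Mc=R.from_euler('xyz',c['rotation']).as_matrix()
    p,d=vision.get_image(n)
    for u,v in pts:
        D=d[v,u];P=c['position']+D*(Mc@[(u-c['cx'])/c['fx'],-(v-c['cy'])/c['fy'],-1])
        q=P[:2]-CEN
        print(n,u,v,p[v,u],(q@BX).round(1),(q@BY).round(1),P[2].round(1))
"
```

```text
t 1.32 box xy -26.4 102.6 z 89.6 rot [-3.141e+00  2.000e-03 -2.581e+00] F [ 0.48 -0.95  0.41] w -0.3
wrist 250 235 [ 98 104 101] -37.7 98.0 123.2
wrist 250 231 [ 98 104 101] -38.2 97.9 119.4
wrist 266 235 [ 99 104 101] -38.1 105.9 123.9
wrist 266 245 [ 98 104 102] -37.5 105.7 133.6
wrist 240 245 [25 24 23] -34.2 93.1 127.0
wrist 280 245 [25 25 22] -33.8 112.8 126.4
wrist 256 235 [21 20 19] -37.6 101.0 123.0
wrist 230 225 [35 38 38] -25.3 83.7 81.5
wrist 250 208 [37 41 39] -36.7 96.8 80.4
scene 181 187 [78 81 83] -36.5 105.4 121.5
scene 184 188 [92 95 98] -36.7 97.1 121.2
scene 181 184 [72 75 77] -36.5 104.4 129.6
scene 185 184 [67 69 71] -34.9 94.5 131.3
scene 188 184 [33 32 32] -33.0 87.7 132.0
scene 191 184 [60 62 62] -21.4 88.3 125.9
scene 191 180 [89 67 46] -21.0 87.5 136.3
scene 189 187 [36 35 36] -30.3 87.8 122.9
scene 186 190 [83 85 87] -33.4 94.7 114.8
scene 186 201 [36 37 38] -28.0 102.4 80.0
```

By depth the finger tips are about 27 mm above the reported TCP, with xy as expected. Contact will settle it, so I'll descend gently and watch the force.

play_rows([
  [0,0,4],
  [0,0,7],
  [0,0,10],
  [0,0,12],
], turn=[0,0,0,0], fingers=[0,0,0,0])

```text
clock: 1.92
eef_pos: [446.2, 396.8, 77.4]
tool_rot: [-3.141, 0.002, -2.581]
force: [0.7, -0.3, 0.6]
width: -0.0
```

```bash
cat >> h.py <<'E'
import cv2
def look(tag):
    for n,(a,b,e,f) in (('wrist',(150,300,150,350)),('scene',(150,290,130,330))):
        p,d=vision.get_image(n);cv2.imwrite(f'pics/{n}_{tag}.png',cv2.resize(p[a:b,e:f],None,fx=3,fy=3,interpolation=2))
    a=cv2.imread(f'pics/wrist_{tag}.png')[:420];b=cv2.imread(f'pics/scene_{tag}.png')[:420]
    cv2.imwrite(f'pics/both_{tag}.png',cv2.resize(cv2.hconcat([a,b]),(800,280)))
    where()
E
python3 -c "
from h import *
where();look('a')"
```

```text
t 1.93 box xy -26.5 102.5 z 77.4 rot [-3.141e+00  2.000e-03 -2.581e+00] F [ 0.73 -0.33  0.6 ] w -0.0
t 2.02 box xy -26.6 102.5 z 77.3 rot [-3.141e+00  2.000e-03 -2.581e+00] F [ 0.42  0.44 -0.15] w -0.1
```

View pics/both_a.png

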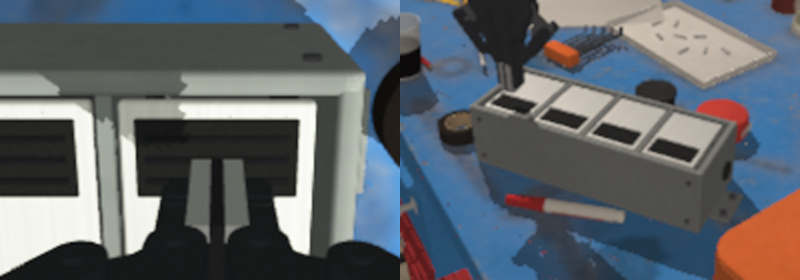

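There is no contact force at z 77, so the tips really are higher than reported. I'll continue down in small steps.

play_rows([
  [0,0,5],
  [0,0,10],
  [0,0,15],
  [0,0,17],
  [0,0,17],
], turn=[0,0,0,0,0], fingers=[0,0,0,0,0])

```text
clock: 2.65
eef_pos: [446.1, 396.6, 60.1]
tool_rot: [-3.141, 0.002, -2.581]
force: [1.5, -0.2, 0.1]
width: -0.1
```

```bash
python3 -c "
from h import *
look('b')"
```

```text
t 2.75 box xy -26.4 102.5 z 60.4 rot [-3.141e+00  2.000e-03 -2.581e+00] F [-0.23  0.12  0.17] w 0.0
```

View pics/both_b.png

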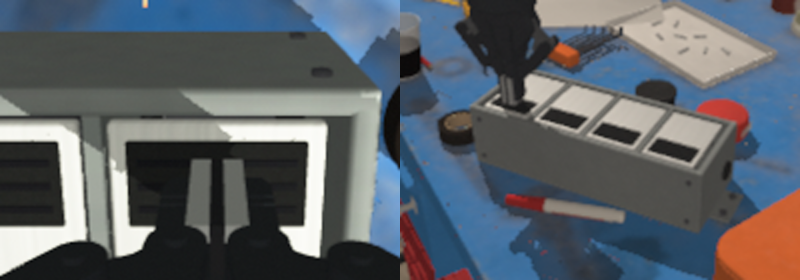

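play_rows([
  [0,0,2],
  [0,0,4],
  [0,0,6],
  [0,0,8],
  [0,0,8],
], turn=[0,0,0,0,0], fingers=[0,0,0,0,0])

```text
clock: 3.38
eef_pos: [446.3, 396.9, 52.3]
tool_rot: [-3.141, 0.002, -2.581]
force: [-0.2, 0.1, 1.4]
width: 0.2
```

```bash
python3 -c "
from h import *
look('c')"
```

```text
t 3.48 box xy -26.4 102.5 z 52.3 rot [-3.141e+00  2.000e-03 -2.581e+00] F [-0.42 -0.35  1.5 ] w 0.2
```

View pics/both_c.png

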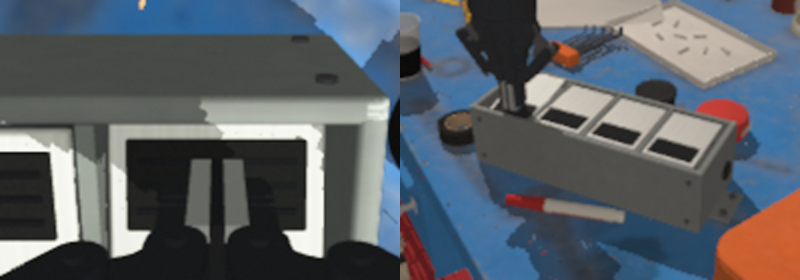

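Fz has risen to 1.5 N, so contact starts at TCP z of about 53. I'll press further in small steps.

play_rows([
  [0,0,1],
  [0,0,2],
  [0,0,2],
], turn=[0,0,0], fingers=[0,0,0])

```text
clock: 3.85
eef_pos: [446.4, 397.0, 50.3]
tool_rot: [-3.141, 0.002, -2.581]
force: [-0.3, 0.8, 1.7]
width: 0.4
```

play_rows([
  [0,0,1],
  [0,0,2],
  [0,0,2],
], turn=[0,0,0], fingers=[0,0,0])

```text
clock: 4.22
eef_pos: [446.7, 397.1, 48.2]
tool_rot: [-3.141, 0.003, -2.581]
force: [0.2, -0.2, 1.8]
width: -0.2
```

play_rows([
  [0,0,1],
  [0,0,2],
  [0,0,3],
  [0,0,3],
], turn=[0,0,0,0], fingers=[0,0,0,0])

```text
clock: 4.72
eef_pos: [446.6, 397.1, 45.1]
tool_rot: [-3.141, 0.003, -2.581]
force: [0.5, 0.8, 1.2]
width: -0.2
```

```bash
python3 -c "
from h import *
look('d')"
```

```text
t 4.83 box xy -26.6 102.5 z 44.9 rot [-3.141e+00  2.000e-03 -2.581e+00] F [-0.72  0.72  1.44] w -0.0
```

View pics/both_d.png

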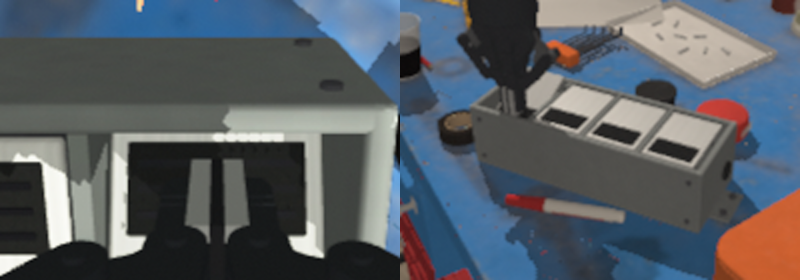

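Cover 1 is tipping: the force stays at about 1.5 N through 8 mm, and the scene view shows its near edge sinking. I'll keep pushing, drifting slightly toward the pivot (tool -x).

play_rows([
  [-1,0,3],
  [-1.5,0,6],
  [-2,0,9],
  [-3,0,12],
  [-3,0,12],
], turn=[0,0,0,0,0], fingers=[0,0,0,0,0])

```text
clock: 5.45
eef_pos: [448.2, 397.9, 32.2]
tool_rot: [-3.141, 0.0, -2.581]
force: [0.2, -0.2, -0.3]
width: 0.3
```

```bash
python3 -c "
from h import *
look('e')"
```

```text
t 5.55 box xy -24.2 102.4 z 32.3 rot [-3.141  0.    -2.581] F [ 0.08  0.21 -0.01] w -0.0
```

View pics/both_e.png

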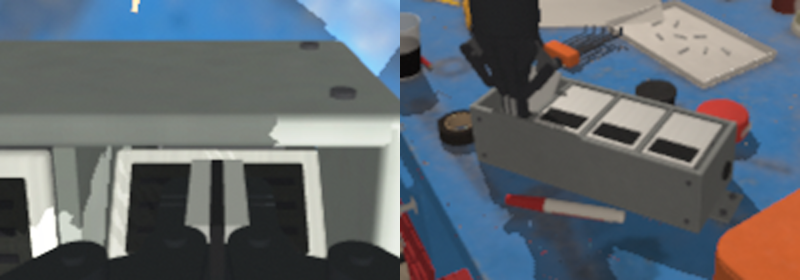

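play_rows([
  [-1,0,3],
  [-2,0,6],
  [-3,0,9],
  [-3,0,11],
  [-3,0,11],
], turn=[0,0,0,0,0], fingers=[0,0,0,0,0])

```text
clock: 6.18
eef_pos: [449.7, 398.9, 22.0]
tool_rot: [-3.14, -0.002, -2.581]
force: [-3.4, -2.8, 12.7]
width: 0.1
```

```bash
python3 -c "
from h import *
look('f')"
```

```text
t 6.28 box xy -22.5 102.4 z 22.0 rot [-3.140e+00 -2.000e-03 -2.581e+00] F [-4.42 -2.06 12.26] w -0.1
```

View pics/both_f.png

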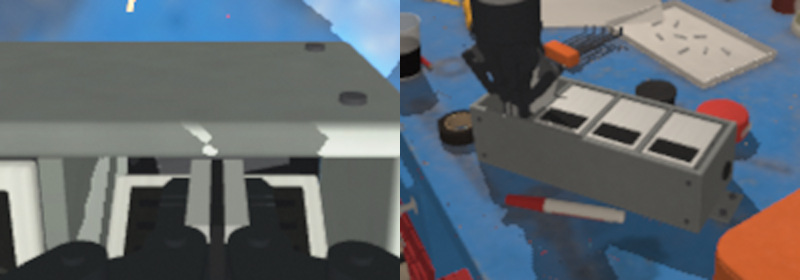

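The force is now 12 N with a reaction toward the near side, so this is likely the stop. I'll push a little more to confirm it's firm.

play_rows([
  [-0.5,0,1],
  [-1,0,2],
  [-1,0,2],
], turn=[0,0,0], fingers=[0,0,0])

```text
clock: 6.65
eef_pos: [449.5, 398.8, 21.5]
tool_rot: [-3.14, -0.004, -2.581]
force: [-4.6, -4.8, 17.9]
width: 0.2
```

It's firm. I'll retreat upward.

play_rows([
  [3,0,-5],
  [3,0,-25],
  [3,0,-60],
  [3,0,-110],
  [3,0,-150],
], turn=[0,0,0,0,0], fingers=[0,0,0,0,0])

```text
clock: 7.28
eef_pos: [447.5, 397.8, 173.0]
tool_rot: [-3.14, -0.003, -2.581]
force: [1.1, 0.7, -0.5]
width: -0.1
```

```bash
python3 -c "
from h import *
look('g')
go(-120,200,200)"
```

```text
t 7.38 box xy -21.8 103.5 z 175.9 rot [ 3.142  0.005 -2.581] F [0.51 0.74 0.37] w -0.1
slide [ 98.2  96.4 -24.6] turn -0.001 target [315.2 429.5 200. ]
```

View pics/both_g.png

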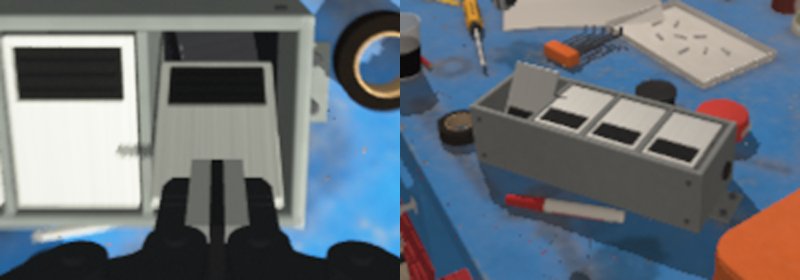

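Cover 1 stands tipped wide open: in the scene crop its raised panel is at (535,90). I'll measure the angle with wrist depth, and back off a little more.

play_rows([
  [20,15,-10],
  [40,30,-20],
  [60,50,-25],
  [60,50,-25],
], turn=[0,0,0,0], fingers=[0,0,0,0])

```text
clock: 7.88
eef_pos: [368.7, 411.6, 200.7]
tool_rot: [3.141, 0.004, -2.576]
force: [0.3, -0.4, 0.4]
width: 0.0
```

```bash
python3 -c "
from h import *
where()
for n in ('top','wrist'):
    c=vision.camera_params(n);Mc=R.from_euler('xyz',c['rotation']).as_matrix()
    p,d=vision.get_image(n)
    cv2.imwrite(f'pics/{n}_end.png',p)
    v,u=np.nonzero(d>0);D=d[v,u]
    P=c['position']+D[:,None]*(np.c_[(u-c['cx'])/c['fx'],-(v-c['cy'])/c['fy'],-np.ones(len(u))]@Mc.T)
    q=P[:,:2]-CEN;x=q@BX;y=q@BY
    m=(abs(y-102)<22)&(x>-18)&(x<18)&(P[:,2]>40)&(P[:,2]<112)
    k=np.polyfit(x[m],P[m,2],1);r=P[m,2]-np.polyval(k,x[m]);m2=abs(r)<6
    k=np.polyfit(x[m][m2],P[m,2][m2],1)
    print(n,m.sum(),m2.sum(),'angle',np.arctan(k[0]))
"
```

```text
t 7.88 box xy -84.2 156.3 z 200.7 rot [ 3.141  0.004 -2.576] F [ 0.29 -0.38  0.36] w 0.0
top 401 400 angle 0.9680770381648421
wrist 1732 1732 angle 0.9671781013290588
```

View pics/top_end.png

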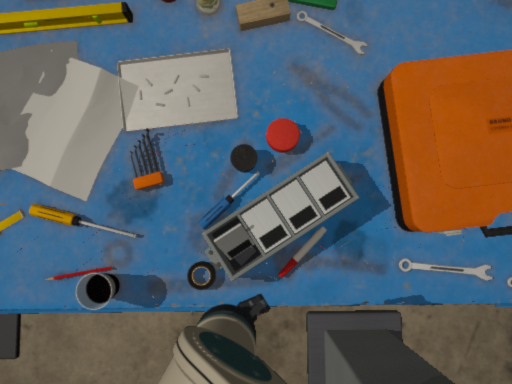

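The top picture shows cover 1 open at (237,243), the other three shut, and the tape, driver, red case, cap and marker at the same pixels as at the start. Depth fits put the angle at about 0.97 rad, and the hand is clear with no force. I'll hand in.

```bash
python3 -c "
from cell import ctrl
print(ctrl.finish_job())"
```

```text
the job is handed in; nothing more can be done
None
```

The unlatched cover was the leftmost, cover 1, which was the first one I pressed. It rocked at under 2 N on the tool. I pushed it down to its stop, where it was firm at about 18 N, then backed the hand off and handed the job in at about 8 s.

**Last checks:**
- **Cover angle:** depth fits from both the top and wrist cameras put it at about 0.97 rad; 0.8 is needed and the stop is at 1.0.
- **Hand:** it was clear of everything, with no force above the noise.
- **Other objects:** in the top view the other three covers are shut. The tapes, driver, cap and marker are at the same pixel positions as at the start.

**One disagreement:** the finger tips were about 27 mm higher than the reported TCP. Contact came at a TCP height of about 53 mm instead of 80 mm, and camera depth showed the same gap. I used contact as the reference for the push.

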